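# Feed the slide-box crusher and start it

## Robot

A 6-joint arm with a two-finger parallel gripper is mounted at the origin on the work surface. World frame = base frame: x ahead of the robot, y to its left, z up, the work surface at z = 0. Lengths are in m, angles in degrees, forces in N, time in s.
With the tool pointing down it reaches from about 0.2 to 0.875 m from the base axis. Payload 3.4 kg.
Tool frame: the origin (TCP) lies on the mounting face of the last link; the fingertips stand 199 mm ahead of it and the grasp point (between the pads) lies 180 mm ahead of it; z points along the fingers, y is the line along which they close (so a half turn about z gives the same grasp; the last joint's range is limited). The gripper opens to 94 mm and grips with 3 to 60 N. Pads are 16 mm wide; open, the fingers measure 119 mm over their backs; the gripper's body (75 mm by 177 mm) begins 78 mm behind the grasp point.
Start: joints at [-71.161, 15.808, 86.224, -0, 77.962, -6.933], TCP at [0.25, -0.518, 0.405] pointing down, gripper open.
Joint ranges: [-165.64, 165.64], [-43.16, 119.46], [12.63, 154.43], [-67.54, 247.53], [6.08, 155.33], [-154.97, 154.97]. Speed limits (degrees/s): [147.25, 147.25, 180, 180, 180, 180].

## Interface

Orientations are given as [roll, pitch, yaw] about the fixed x, y, z axes, in that order (R = Rz(yaw) Ry(pitch) Rx(roll)).
In Python, from bench import robot, vision gives the robot as it stands.
- The arm moves only by the tool apply_moves, never from a script. Its argument "plan" is one flat list of numbers, 6 for each row, row after row: the shift along the tool's x, y, z in cm, then the turn, a rotation vector about the tool's x, y, z in rad. In form: [dx, dy, dz, rx, ry, rz, dx, dy, dz, rx, ry, rz, ...]. A call has 1 to 12 rows; each row shifts and turns the commanded pose from where the row before left it, along the tool's axes as they then stand; what a row does not reach is not made up. A row lasts 1/12 s, in which the tool goes at most 41.7 mm and 7.16 degrees, less where a joint would pass 70% of its speed; a pose out of reach is approached as far as the arm can. A call with a gripper value outside its range is refused whole. "gripper" is the finger opening in cm, from 0 to 9.4, set as the call begins (left out, the last holds). The fingers move at their own pace and stop on an object; the grip force is fixed at half the most. Time passes only in rows, so rows that do not move let the fingers close. It gives the time, the measured TCP pose, the force, the opening and the grip force at its end, in the units of the state.
- robot.sense(): the state, without advancing time (a new reading comes with each control period).
- vision.capture(name): name is "scene" or "top" or "wrist"; returns the picture (384x512x3 uint8, blue, green, red); there is no depth.
- vision.calibration(name): a dict with "fx", "fy", "cx", "cy" (pixels), "dist_coeffs" ([k1, k2, p1, p2, k3] as OpenCV has them; the pictures are not rectified), "R" (3x3) and "t" (3): a world point X has camera coordinates R X + t. Camera axes: x right, y down, z forward; pixel columns grow to the right and rows downward; lengths in m; the calibration is good to about 2 mm. A picture is of the moment at which its call begins: read the wrist's pose just before it. calibration takes no time and is no camera call; for the wrist camera it gives the pose at the moment of the call.
- robot.close_job(): hands the job in; it is judged then, once.
The state is a dict: "clock": time; "joint_pos": joint angles; "qd": joint speeds; "joint_torque": joint torques, N m; "tool_pos": TCP position; "eef_rot": TCP orientation; "contact_force": force on the tool from outside, world axes, zero at the start; "torque": the same for the moment, N m; "grip_width": finger opening in m; "finger_force": force on a finger pad.
Only numpy, scipy, OpenCV 4.12 (cv2) and the standard library are available. Lean on these libraries where they do the work, as an engineer would, in place of code of your own. Each camera call takes 0.05 s, during which the arm holds its last target. There are 200 camera calls.

## Task

Lift the green tube rack out of the crusher's tilt tray and stand it upright on the dark rubber mat, then lay all the used grey slide boxes in the tray. Only when all are in it, raise the tray by its bar until every box has slid into the hopper, and lower it gently all the way down, never letting it drop. Only then flip the guard of the start box up and over until it stays open by itself, press the start button fully in and let it go; leave the guard open and the rest of the bench as it was.

Things in the scene. Friction and masses are not known exactly. Their poses are not given: they have to be found in the camera images.
- crusher: grey feed unit of the under-bench crusher, fixed: tilt tray (on its -y side, over a 84 mm high casing) and open hopper (on its +y side). 294 mm along its x, from y = -170 to +204 mm. Origin on the table under the tray hinge; x along the hinge, y from the tray towards the hopper. Hopper: walls 92 mm high above the table on both x sides, far (+y) wall 150 mm high, floor 8 mm high
- tray (a joint): angle of the tilt tray (rad): 0 level and down on its stop, grows to 1.05 as its bar is lifted. It falls back when let go. Tray 0.45 kg; slide boxes slide off it at about 0.45 to 0.65 rad
- tray_hinge (a point): fixed point on the middle of the tray's hinge line, 92 mm above the table, axes as crusher
- tray_floor (a point): middle of the upper face of the tray's floor, 98 mm above the table when down; axes as crusher when down, turns with the tray. Inside, the tray is 262 mm along x and 175 mm along y; rim 22 mm high on three sides, open on the hinge (+y) side
- tray_bar (a point): middle of the tray's black handle bar: 16 mm thick, 130 mm long along x (two 10 mm stays at x = +-60 mm join it to the tray), 50 mm outside the tray's free edge, 230 mm from the hinge and 17 mm above the hinge plane. Free space below it. The bar can turn between the fingers
- hopper_floor (a point): middle of the upper face of the hopper's floor, axes as crusher; inside the hopper is 278 mm along x and 192 mm along y
- rack: empty green plastic tube rack, 150 mm long along its x, 50 mm wide along its y, 70 mm high, 160 g; origin at the centre of its underside. Its top deck, solid from 54 to 70 mm up, can be gripped across the width. Starts standing in the tray
- mat: dark rubber mat, fixed, 100 mm along its x, 200 mm along its y, 3 mm thick; origin at the centre of its underside
- box0: used slide box, grey plastic with a white label on top, closed: 86 mm long along its x, 32 mm wide along its y, 22 mm high, about 50 g; origin at the centre of its underside. Starts lying flat on the table in front of the start box, long side roughly fore and aft. One of up to four alike; absent ones read None from the start
- box1: used slide box, grey plastic with a white label on top, closed: 86 mm long along its x, 32 mm wide along its y, 22 mm high, about 50 g; origin at the centre of its underside. Starts lying flat on the table in front of the start box, long side roughly fore and aft. One of up to four alike; absent ones read None from the start
- box2: used slide box, grey plastic with a white label on top, closed: 86 mm long along its x, 32 mm wide along its y, 22 mm high, about 50 g; origin at the centre of its underside. Starts lying flat on the table in front of the start box, long side roughly fore and aft. One of up to four alike; absent ones read None from the start
- box3: used slide box, grey plastic with a white label on top, closed: 86 mm long along its x, 32 mm wide along its y, 22 mm high, about 50 g; origin at the centre of its underside. Starts lying flat on the table in front of the start box, long side roughly fore and aft. One of up to four alike; absent ones read None from the start
- startbox: grey start box, fixed, 160 mm along its x, 130 mm along its y, 50 mm high; origin at the centre of its underside. Its front (-x) has the guard's bar, its back (+x) the guard's hinge
- guard (a joint): angle of the orange guard cover over the start button (rad): 0 shut, grows to 1.9 (open, leaning back). Beyond about 1.2 rad it falls open by itself and stays; below that it falls shut. 100 g, 94 mm long, 84 mm wide, 40 mm high
- guard_hinge (a point): fixed point on the middle of the guard's hinge line, 50 mm behind (+x of) the middle of the start box and 52 mm above the table, axes as startbox; the hinge runs along y
- guard_bar (a point): middle of the guard's steel lift bar: 12 mm thick, 72 mm long along y (two 8 mm stays at y = +-30 mm), 35 mm in front of the guard; shut, it is 129 mm before the hinge and 28 mm above it. It turns with the guard and can turn between the fingers
- start (a joint): travel of the start button (m): 0 out, 0.007 fully pressed; springs back; fully down takes 5 N
- start_top (a point): middle of the start button's top, round, 36 mm across, 69 mm above the table, pressed straight down; covered by the guard while that is shut
- dishes_a: stack of three culture dishes, 90 mm across, 48 mm high, left of the crusher, bystander: leave alone
- burner: glass spirit burner, 88 mm across, 56 mm high, bystander: leave alone
- dropper: small white dropper bottle, 48 mm across, 75 mm high, bystander: leave alone
Not all that is in view belongs to the job. There is more than one size of the rack; the job needs the larger.

How it is judged (in metres and radians):
On the way, in this order (a step that is already met when the one before it is completed fails the run):
1. the rack stands upright on the mat (x of rack in the frame of mat between -0.05 and 0.05 m and y of rack in the frame of mat between -0.1 and 0.1 m and z of rack in the frame of mat between -0.003 and 0.012 m and angle between rack's own z axis and vertical below 0.15 rad), for 0.2 s.
2. all slide boxes lie in the tray, the tray down (x of box0 in the frame of tray_floor between -0.132 and 0.132 m and y of box0 in the frame of tray_floor between -0.088 and 0.088 m and z of box0 in the frame of tray_floor between -0.004 and 0.06 m and x of box1 in the frame of tray_floor between -0.132 and 0.132 m and y of box1 in the frame of tray_floor between -0.088 and 0.088 m and z of box1 in the frame of tray_floor between -0.004 and 0.06 m and x of box2 in the frame of tray_floor between -0.132 and 0.132 m and y of box2 in the frame of tray_floor between -0.088 and 0.088 m and z of box2 in the frame of tray_floor between -0.004 and 0.06 m and x of box3 in the frame of tray_floor between -0.132 and 0.132 m and y of box3 in the frame of tray_floor between -0.088 and 0.088 m and z of box3 in the frame of tray_floor between -0.004 and 0.06 m and value of joint tray below 0.08 rad), for 0.2 s.
3. the tray is raised and all slide boxes have slid into the hopper (x of box0 in the frame of hopper_floor between -0.142 and 0.142 m and y of box0 in the frame of hopper_floor between -0.1 and 0.1 m and z of box0 in the frame of hopper_floor between -0.01 and 0.09 m and x of box1 in the frame of hopper_floor between -0.142 and 0.142 m and y of box1 in the frame of hopper_floor between -0.1 and 0.1 m and z of box1 in the frame of hopper_floor between -0.01 and 0.09 m and x of box2 in the frame of hopper_floor between -0.142 and 0.142 m and y of box2 in the frame of hopper_floor between -0.1 and 0.1 m and z of box2 in the frame of hopper_floor between -0.01 and 0.09 m and x of box3 in the frame of hopper_floor between -0.142 and 0.142 m and y of box3 in the frame of hopper_floor between -0.1 and 0.1 m and z of box3 in the frame of hopper_floor between -0.01 and 0.09 m and value of joint tray above 0.35 rad), for 0.1 s.
4. the tray is down again (value of joint tray below 0.06 rad), for 0.2 s.
5. the guard is up and stays without being touched (value of joint guard above 1.4 rad and contact force between guard and the fingers below 0.1 N), for 0.3 s.
6. the start button is pressed fully in (value of joint start above 0.005 m and value of joint guard above 1.4 rad), for 0.05 s.
At the end, for the whole second after the job is handed in: The rack stands upright (within 0.15 rad) with its centre over the mat, every slide box rests in the hopper, the tray is down (under 0.06 rad), the guard is open (over 1.4 rad) and the button is out again (all of step 1 and x of box0 in the frame of hopper_floor between -0.142 and 0.142 m and y of box0 in the frame of hopper_floor between -0.1 and 0.1 m and z of box0 in the frame of hopper_floor between -0.01 and 0.09 m and x of box1 in the frame of hopper_floor between -0.142 and 0.142 m and y of box1 in the frame of hopper_floor between -0.1 and 0.1 m and z of box1 in the frame of hopper_floor between -0.01 and 0.09 m and x of box2 in the frame of hopper_floor between -0.142 and 0.142 m and y of box2 in the frame of hopper_floor between -0.1 and 0.1 m and z of box2 in the frame of hopper_floor between -0.01 and 0.09 m and x of box3 in the frame of hopper_floor between -0.142 and 0.142 m and y of box3 in the frame of hopper_floor between -0.1 and 0.1 m and z of box3 in the frame of hopper_floor between -0.01 and 0.09 m and linear speed of rack below 0.02 m/s and value of joint tray below 0.06 rad and value of joint guard above 1.4 rad and value of joint start below 0.002 m); the robot touches nothing.
It fails at once if the tray drops: it comes down faster than 2.5 rad/s (velocity of joint tray below -2.5 rad/s).
It fails at once if a bystander (dishes beside the crusher, burner, dropper bottle) is shifted more than 60 mm or knocked over (distance of any of dishes_a, burner, dropper from where it was at the start of the episode above 0.06 m or angle between any of dishes_a, burner, dropper's own z axis and vertical above 0.6 rad).
Of box0, box1, box2, box3 only 2 to 4 are there at a start; the rules pass over those that are not, and their reading is None.
At some moment in a run one of box0, box1, box2, box3 may be knocked a few centimetres aside while the robot is not near it.
It also fails if it takes over 200 s, if anything falls off the work surface, if the arm or the gripper's body presses on something with over 40 N, if the wrist force passes 120 N, or if a joint passes its speed limit or range.

## Working session

There is one attempt and no reset: what is moved stays moved. The work goes in short steps, Python scripts to look and compute and a tool call to move; the robot and the scene stay as the last step left them, time stands still between calls to the robot, and variables do not carry over. Pictures are saved under pics/ and viewed, at most 14 in all, crops included, and the job is handed in when it is done.

Besides the shell and the picture viewer there is one more tool, called in YAML: its name, and indented under it one key for each argument. apply_moves: Moves the arm, as the interface text tells. Its arguments: {"type":"object","properties":{"plan":{"type":"array","items":{"type":"number"}},"gripper":{"type":"number"}},"required":["plan"]}

```bash
ls; mkdir -p pics
python3 - <<'E'
from bench import robot, vision
import cv2
print(robot.sense())
for n in ("scene","top"):
    cv2.imwrite(f"pics/{n}0.png",cv2.resize(vision.capture(n),(800,600)))
    c=vision.calibration(n);print(n,c)
E
```

```text
pics
{'clock': 0.0, 'joint_pos': array([-7.11627277e+01,  1.58452269e+01,  8.62924318e+01,  1.12062060e-03,
        7.79621584e+01, -6.93276961e+00]), 'qd': array([-0.04419394, -0.0019097 ,  0.03812888, -0.01826049,  0.12685413,
        0.05857915]), 'joint_torque': array([ 1.30349563e-03, -4.04583514e+01, -2.37232965e+01,  6.99529401e-02,
        3.42685031e-02, -1.36954923e-04]), 'tool_pos': array([ 0.24991823, -0.51761664,  0.40384768]), 'eef_rot': array([-1.79901045e+02, -1.31359372e-02,  2.57697959e+01]), 'contact_force': array([-0.10747367, -0.0456112 ,  0.03518868]), 'torque': array([ 0.02582819, -0.02072393, -0.01917095]), 'finger_force': 0.0, 'grip_width': 0.09363085257751545}
scene {'fx': 382.507287432716, 'fy': 382.507287432716, 'cx': 261.2079347156773, 'cy': 188.49275742800683, 'dist_coeffs': array([-0.02496031,  0.        ,  0.        ,  0.        ,  0.        ]), 'R': array([[ 0.53047482,  0.84755342, -0.01580071],
       [ 0.46300426, -0.30530244, -0.83211627],
       [-0.71008699,  0.43410093, -0.5543761 ]]), 't': array([-0.26754909, -0.15085057,  1.44659955])}
top {'fx': 390.66078250284914, 'fy': 390.66078250284914, 'cx': 254.9556462532759, 'cy': 194.64069477801942, 'dist_coeffs': array([-0.0643424,  0.       ,  0.       ,  0.       ,  0.       ]), 'R': array([[ 0.01478603, -0.99988405, -0.00364029],
       [-0.99710488, -0.01447316, -0.07464836],
       [ 0.07458702,  0.00473351, -0.99720327]]), 't': array([0.02331567, 0.47996687, 1.39372965])}
```

View pics/scene0.png

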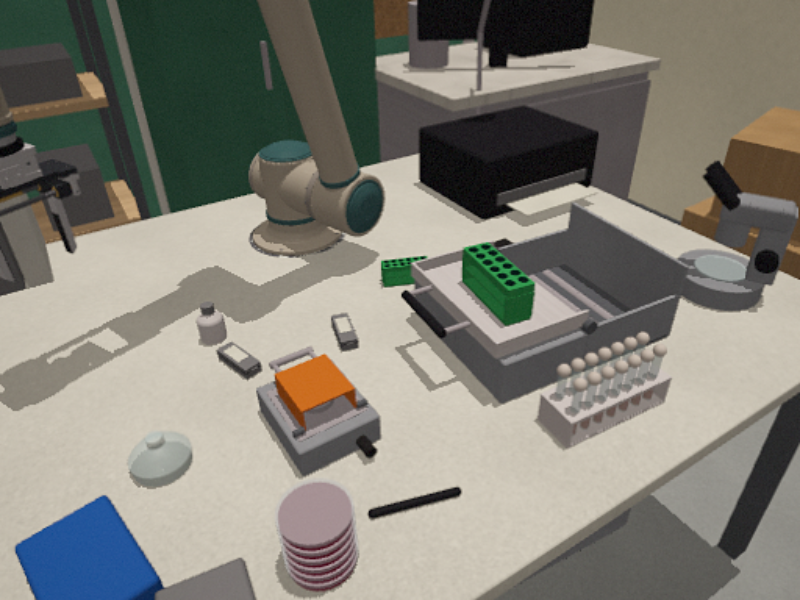

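View pics/top0.png

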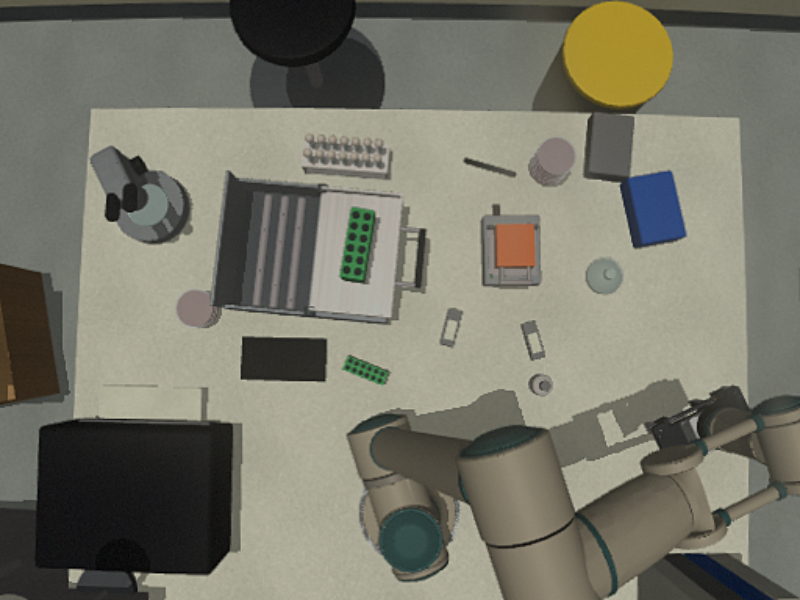

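The scene and top views show these things that could be taken for others (top picture, 800-px):
- **Racks:** the large green rack is in the tray at (358,245). A small green rack, the decoy, is on the table at (366,370).
- **Dark flats:** the mat is at (284,359). The black block at (130,500) is a device.
- **Grey boxes:** the used boxes with white labels are at (452,327) and (533,340). The grey block at (610,145) is a decoy.
- **Stacked dishes:** `dishes_a` is at (197,308), left of the crusher. The other stack is at (552,160).

The start box is at (512,250) and the tray bar at (421,260). I choose the larger rack, standing in the tray.

```bash
cat > h.py <<'E'
from bench import robot, vision
import cv2, numpy as np
def cast(name,px,z,cal=None):
    c=cal or vision.calibration(name)
    K=np.array([[c['fx'],0,c['cx']],[0,c['fy'],c['cy']],[0,0,1]])
    u=cv2.undistortPoints(np.array(px,float).reshape(-1,1,2),K,c['dist_coeffs']).reshape(-1,2)
    d=np.c_[u,np.ones(len(u))]@c['R']; o=-c['R'].T@c['t']
    return o+d*((z-o[2])/d[:,2])[:,None]
def proj(name,X):
    c=vision.calibration(name)
    K=np.array([[c['fx'],0,c['cx']],[0,c['fy'],c['cy']],[0,0,1]])
    return cv2.projectPoints(np.array(X,float).reshape(-1,3),cv2.Rodrigues(c['R'])[0],c['t'],K,c['dist_coeffs'])[0].reshape(-1,2)
def rects(name,mask,z,roi,amin=40,cal=None):
    m=np.zeros(mask.shape,np.uint8);x0,y0,x1,y1=roi;m[y0:y1,x0:x1]=mask[y0:y1,x0:x1]*255
    out=[]
    for c in cv2.findContours(m,cv2.RETR_EXTERNAL,cv2.CHAIN_APPROX_NONE)[0]:
        if cv2.contourArea(c)<amin: continue
        P=cast(name,c.reshape(-1,2),z,cal)[:,:2]
        (cx,cy),(w,h),a=cv2.minAreaRect((P*1000).astype(np.float32))
        if w<h: w,h,a=h,w,a+90
        out.append((round(cx),round(cy),round(w),round(h),round((a+90)%180-90,1)))
    return out # mm, long-axis angle deg
E
python3 - <<'E'
from h import *
im=vision.capture("top"); hsv=cv2.cvtColor(im,cv2.COLOR_BGR2HSV); H,S,V=cv2.split(hsv)
s=lambda *r:[int(v*.64) for v in r]
print("rack",rects("top",(H>45)&(H<80)&(S>120),.168,s(320,190,395,300)))
print("small",rects("top",(H>45)&(H<80)&(S>120),.05,s(330,340,400,390)))
print("mat",rects("top",V<60,.003,s(225,325,335,390)))
print("guard",rects("top",(H<20)&(S>150),.09,s(470,200,550,280)))
print("bar",rects("top",V<60,.109,s(405,215,440,300)))
tab=np.median(V[200:215,250:280]);print(tab)
for r in ((435,300,470,355),(515,310,555,362)):
    r=s(*r); print("box",rects("top",V<tab-35,.0,r), "label",rects("top",(V>tab+5)&(S<25),.022,r,15),V[r[1]:r[3]:4,r[0]:r[2]:3].tolist() if 0 else '')
print("startbox",rects("top",(V<tab-35)|(S>100),.05,s(474,200,550,292)))
cr=np.hstack([cv2.resize(im[100:240,125:285],(640,560),interpolation=cv2.INTER_CUBIC)])
cv2.imwrite("pics/c1.png",cr)
cv2.imwrite("pics/c2.png",cv2.resize(im[120:260,260:420],(640,560),interpolation=cv2.INTER_CUBIC))
E
```

```text
rack [(595, 118, 146, 49, -8.3)]
small [(328, 104, 95, 31, 69.2)]
mat [(350, 298, 198, 98, -89.1)]
guard [(611, -226, 89, 80, 0.1)]
bar [(575, -15, 125, 12, -4.5)]
168.0
box [(430, -91, 90, 35, -13.6)] label [] 
box [(402, -284, 90, 38, 16.8)] label [] 
startbox [(614, -223, 192, 137, 1.3)]
```

View pics/c1.png

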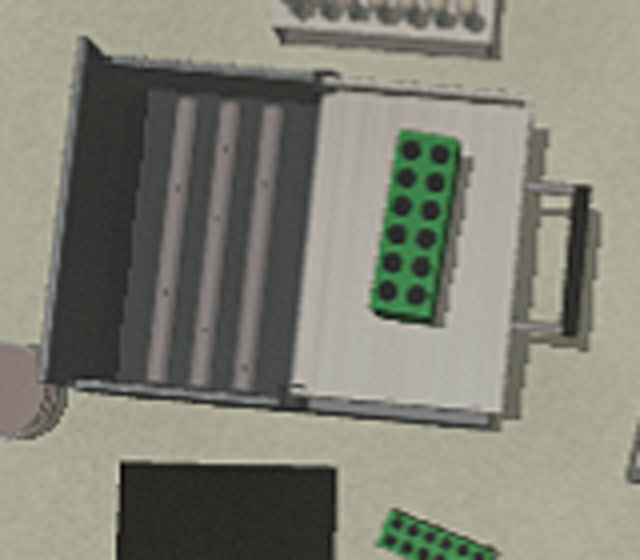

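View pics/c2.png

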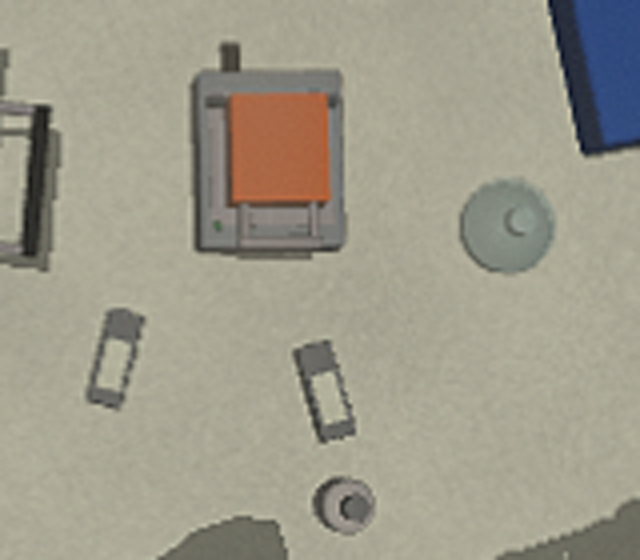

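The first crop shows the twelve-hole rack, 146x49 mm by measurement, in the tray. It shows the bar at (580,260) and the mat at the bottom. The second shows the shut orange guard, its lift bar at (278,220), and two labelled boxes at (115,358) and (325,390). The dropper is at (345,505). The measured sizes match those given, so I'm moving now.

```bash
cat > go.py <<'E'
import sys
from h import *
from scipy.spatial.transform import Rotation as Ro
# usage: go.py gx gy gz ydir  (mm, deg): grasp point target with tool down
def rel(gx,gy,gz,yd):
    s=robot.sense(); R=Ro.from_euler('xyz',s['eef_rot'],degrees=True).as_matrix()
    cur=np.degrees(np.arctan2(R[1,1],R[0,1])); turn=(yd-cur+180)%360-180
    tgt=np.array([gx,gy,gz+180])/1000
    d=tgt-s['tool_pos']
    Rt=np.c_[[-np.sin(np.radians(yd)),np.cos(np.radians(yd)),0],[np.cos(np.radians(yd)),np.sin(np.radians(yd)),0],[0,0,-1]]
    Rt[:,0]=np.cross(Rt[:,1],Rt[:,2])
    print("rz total %.3f rad"%np.radians(-turn),"then shift cm (after turn)",np.round(100*Rt.T@d,2),"| before turn",np.round(100*R.T@d,2),"g",np.round(1000*(s['tool_pos'])+[0,0,-180],1), "F",np.round(s['contact_force'],1),"rot",np.round(s['eef_rot'],1),'ydir %.1f'%cur,'w %.3f'%s['grip_width'],'t %.1f'%s['clock'],'q',np.round(s['joint_pos']))
rel(*map(float,sys.argv[1:5]))
E
python3 go.py 595 118 224 -98.3
```

```text
rz total 0.595 rad then shift cm (after turn) [ 24.97 -67.88   0.  ] | before turn [ 58.71 -42.24   0.07] g [ 250.  -517.7  224. ] F [-0.  -0.1  0.2] rot [-179.9   -0.    25.8] ydir -64.2 w 0.094 t 0.1 q [-71.  16.  86.   0.  78.  -7.]
```

apply_moves:
  plan: [0,0,0,0,0,0.1,0,0,0,0,0,0.1,0,0,0,0,0,0.1,0,0,0,0,0,0.1,0,0,0,0,0,0.1,0,0,0,0,0,0.095,0.5,-1.36,0,0,0,0,1.04,-2.83,0,0,0,0,1.04,-2.83,0,0,0,0,1.04,-2.83,0,0,0,0,1.04,-2.83,0,0,0,0,1.04,-2.83,0,0,0,0]
  gripper: 9.4

```text
clock: 1.15
tool_pos: [0.3293, -0.3702, 0.4045]
eef_rot: [-179.9, 0.0, -8.2]
contact_force: [-0.8, -1.1, -0.5]
grip_width: 0.0938
finger_force: 0.0
```

apply_moves:
  plan: [1.04,-2.83,0,0,0,0,1.04,-2.83,0,0,0,0,1.04,-2.83,0,0,0,0,1.04,-2.83,0,0,0,0,1.04,-2.83,0,0,0,0,1.04,-2.83,0,0,0,0,1.04,-2.83,0,0,0,0,1.04,-2.83,0,0,0,0,1.04,-2.83,0,0,0,0,1.04,-2.83,0,0,0,0,1.04,-2.83,0,0,0,0,1.04,-2.83,0,0,0,0]

```text
clock: 2.15
tool_pos: [0.5012, -0.0522, 0.4046]
eef_rot: [-180.0, 0.0, -8.1]
contact_force: [0.5, -0.5, 0.4]
grip_width: 0.0939
finger_force: 0.0
```

```bash
python3 go.py 595 118 160 -98.3
```

```text
rz total 0.003 rad then shift cm (after turn) [  6.82 -18.19   6.46] | before turn [  6.88 -18.17   6.46] g [501.2 -52.2 224.6] F [ 0.5 -0.5  0.4] rot [-180.     0.    -8.1] ydir -98.1 w 0.094 t 2.1 q [-14.  10.  95.   0.  76.  84.]
```

apply_moves:
  plan: [1.14,-3.03,0,0,0,0,1.14,-3.03,0,0,0,0,1.14,-3.03,0,0,0,0,1.14,-3.03,0,0,0,0,1.14,-3.03,0,0,0,0,1.14,-3.03,0,0,0,0,0,0,0,0,0,0,0,0,1.6,0,0,0,0,0,1.6,0,0,0,0,0,1.6,0,0,0,0,0,1.6,0,0,0,0,0,0,0,0,0]

```text
clock: 3.15
tool_pos: [0.5934, 0.1155, 0.3373]
eef_rot: [179.9, 0.4, -8.2]
contact_force: [-0.5, -0.4, -0.2]
grip_width: 0.094
finger_force: 0.0
```

```bash
python3 - <<'E'
from h import *
cv2.imwrite("pics/w1.png",vision.capture("wrist"))
E
python3 go.py 595 118 160 -98.3
```

```text
rz total 0.001 rad then shift cm (after turn) [ 0.06 -0.26 -0.1 ] | before turn [ 0.06 -0.26 -0.1 ] g [594.1 115.5 159. ] F [-0.4 -0.   0.7] rot [179.9   0.3  -8.2] ydir -98.2 w 0.094 t 3.2 q [  4.  21.  88.   0.  71. 103.]
```

View pics/w1.png

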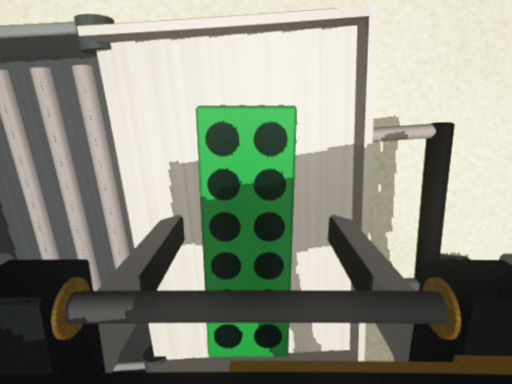

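The wrist view shows the rack (200-295, 105-355) between the open fingers and well centred. I'm gripping it.

apply_moves:
  plan: [0,0,0,0,0,0,0,0,0,0,0,0,0,0,0,0,0,0,0,0,0,0,0,0,0,0,0,0,0,0,0,0,0,0,0,0,0,0,0,0,0,0,0,0,0,0,0,0,0,0,0,0,0,0,0,0,0,0,0,0]
  gripper: 4

```text
clock: 4.03
tool_pos: [0.5956, 0.1157, 0.3411]
eef_rot: [-179.9, -0.1, -8.3]
contact_force: [0.5, 2.2, 3.1]
grip_width: 0.0496
finger_force: 30.0
```

apply_moves:
  plan: [0,0,-0.5,0,0,0,0,0,-1.5,0,0,0,0,0,-2,0,0,0,0,0,-2,0,0,0,0,0,-2,0,0,0,0,0,-2,0,0,0,0,0,0,0,0,0]

```text
clock: 4.62
tool_pos: [0.596, 0.115, 0.4445]
eef_rot: [-180.0, -0.4, -8.3]
contact_force: [-0.0, -0.5, -1.1]
grip_width: 0.0497
finger_force: 30.0
```

```bash
python3 go.py 345 298 260 0
```

```text
rz total -1.716 rad then shift cm (after turn) [ 18.3  -25.1    0.45] | before turn [-27.49 -14.47   0.27] g [596.  115.  264.5] F [-0.  -0.5 -1.1] rot [-180.    -0.4   -8.3] ydir -98.3 w 0.050 t 4.6 q [  4.  17.  78.  -0.  84. 103.]
```

apply_moves:
  plan: [0,0,0,0,0,-0.1144,0,0,0,0,0,-0.1144,0,0,0,0,0,-0.1144,0,0,0,0,0,-0.1144,0,0,0,0,0,-0.1144,0,0,0,0,0,-0.1144,0,0,0,0,0,-0.1144,0,0,0,0,0,-0.1144,0,0,0,0,0,-0.1144,0,0,0,0,0,-0.1144,0,0,0,0,0,-0.1144,0,0,0,0,0,-0.1144]

```text
clock: 5.62
tool_pos: [0.5951, 0.115, 0.4387]
eef_rot: [-179.9, 0.1, 70.6]
contact_force: [-0.1, 0.1, -1.7]
grip_width: 0.0496
finger_force: 30.0
```

apply_moves:
  plan: [0,0,0,0,0,-0.1144,0,0,0,0,0,-0.1144,0,0,0,0,0,-0.1144,0,0,0,0,0,0]

```text
clock: 5.95
tool_pos: [0.5951, 0.1151, 0.4388]
eef_rot: [-179.8, 0.1, 90.1]
contact_force: [-0.0, 0.1, -2.4]
grip_width: 0.0494
finger_force: 30.0
```

apply_moves:
  plan: [1.53,-2.09,0,0,0,0,1.53,-2.09,0,0,0,0,1.53,-2.09,0,0,0,0,1.53,-2.09,0,0,0,0,1.53,-2.09,0,0,0,0,1.53,-2.09,0,0,0,0,1.53,-2.09,0,0,0,0,1.53,-2.09,0,0,0,0,1.53,-2.09,0,0,0,0,1.53,-2.09,0,0,0,0,1.53,-2.09,0,0,0,0,1.53,-2.09,0,0,0,0]

```text
clock: 6.95
tool_pos: [0.3433, 0.2991, 0.4397]
eef_rot: [-179.9, 0.1, 89.8]
contact_force: [-0.0, 0.6, -1.7]
grip_width: 0.0502
finger_force: 30.0
```

```bash
python3 go.py 345 298 66 0
```

```text
rz total -0.004 rad then shift cm (after turn) [-0.11  0.17 19.37] | before turn [-0.09  0.19 19.37] g [343.3 299.1 259.7] F [-0.   0.6 -1.7] rot [-1.799e+02  1.000e-01  8.980e+01] ydir -0.2 w 0.050 t 7.0 q [32.  4. 96. -0. 80. 33.]
```

apply_moves:
  plan: [0,0,2,0,0,0,0,0,2.5,0,0,0,0,0,2.5,0,0,0,0,0,2.5,0,0,0,0,0,2.5,0,0,0,0,0,2.5,0,0,0,0,0,2,0,0,0,0,0,1,0,0,0,0,0,0.5,0,0,0,0,0,0.5,0,0,0,0,0,0.4,0,0,0,0,0,0,0,0,0]

```text
clock: 7.95
tool_pos: [0.3447, 0.2989, 0.2514]
eef_rot: [-180.0, 0.0, 90.0]
contact_force: [-0.2, -0.2, -2.1]
grip_width: 0.0495
finger_force: 30.0
```

```bash
python3 go.py 345 298 66 0
```

```text
rz total -0.001 rad then shift cm (after turn) [-0.09  0.03  0.54] | before turn [-0.09  0.03  0.54] g [344.7 298.9  71.4] F [-0.2 -0.2 -2.1] rot [-180.    0.   90.] ydir -0.0 w 0.050 t 8.0 q [ 32.  14. 113.  -0.  52.  32.]
```

apply_moves:
  plan: [0,0,0.2,0,0,0,0,0,0.2,0,0,0,0,0,0.1,0,0,0,0,0,0,0,0,0]

```text
clock: 8.28
tool_pos: [0.3447, 0.299, 0.2467]
eef_rot: [180.0, -0.0, 90.0]
contact_force: [-0.5, 0.6, -1.4]
grip_width: 0.0498
finger_force: 30.0
```

apply_moves:
  plan: [0,0,0,0,0,0,0,0,0,0,0,0,0,0,0,0,0,0,0,0,0,0,0,0,0,0,-0.5,0,0,0,0,0,-2,0,0,0,0,0,-3,0,0,0,0,0,-3,0,0,0,0,0,-3,0,0,0,0,0,-3,0,0,0,0,0,-3,0,0,0,0,0,0,0,0,0]
  gripper: 7

```text
clock: 9.28
tool_pos: [0.3457, 0.2997, 0.4279]
eef_rot: [179.4, -0.4, 90.0]
contact_force: [0.8, 1.6, 0.5]
grip_width: 0.0701
finger_force: 0.0
```

```bash
python3 - <<'E'
from h import *
im=vision.capture("top"); H,S,V=cv2.split(cv2.cvtColor(im,cv2.COLOR_BGR2HSV))
s=lambda *r:[int(v*.64) for v in r]
print("rack",rects("top",(H>45)&(H<80)&(S>100),.073,s(200,300,340,400)))
for r in ((425,280,480,365),(505,300,570,368)):
    print("box",rects("top",V<133,.011,s(*r)))
print("bar",rects("top",V<60,.109,s(405,215,440,300)))
cv2.imwrite("pics/t2.png",cv2.resize(vision.capture("wrist"),(512,384))); cv2.imwrite("pics/t3.png",cv2.resize(im,(800,600)))
E
python3 go.py 430 -90 130 -103
```

```text
rack [(346, 277, 112, 48, -89.0)]
box [(430, -91, 90, 34, -13.6)]
box [(402, -281, 89, 38, 16.8)]
bar [(575, -15, 125, 12, -4.5)]
rz total 1.798 rad then shift cm (after turn) [17.07 35.98 11.3 ] | before turn [-38.92   8.5   11.26] g [344.6 299.  243. ] F [-0.3 -0.   0.1] rot [ 1.798e+02 -1.000e-01  9.000e+01] ydir 0.0 w 0.070 t 9.4 q [32.  5. 98. -0. 77. 32.]
```

View pics/t3.png

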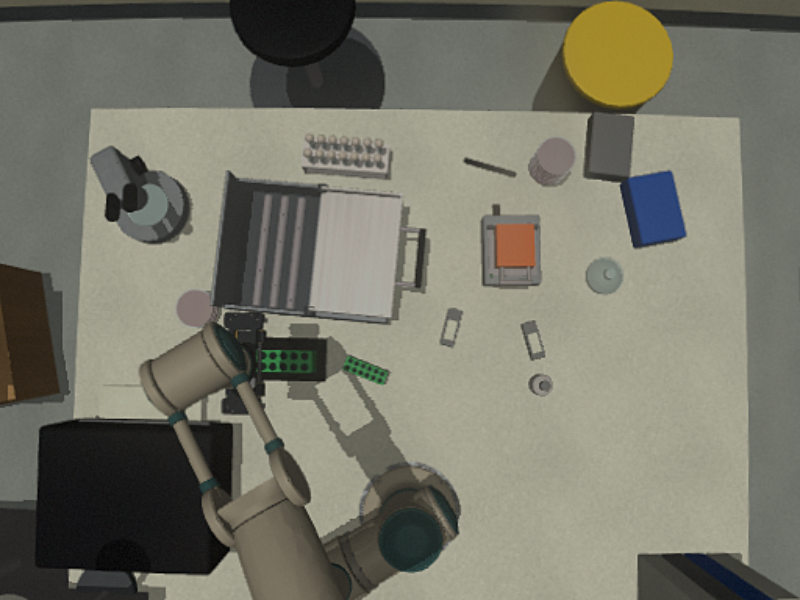

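apply_moves:
  plan: [0,0,0,0,0,0.113,0,0,0,0,0,0.113,0,0,0,0,0,0.113,0,0,0,0,0,0.113,0,0,0,0,0,0.113,0,0,0,0,0,0.113,0,0,0,0,0,0.113,0,0,0,0,0,0.113,0,0,0,0,0,0.113,0,0,0,0,0,0.113,0,0,0,0,0,0.113,0,0,0,0,0,0.113]

```text
clock: 10.38
tool_pos: [0.3442, 0.2987, 0.4198]
eef_rot: [179.9, 0.2, 12.0]
contact_force: [-0.4, 0.3, 0.3]
grip_width: 0.0699
finger_force: 0.0
```

apply_moves:
  plan: [0,0,0,0,0,0.113,0,0,0,0,0,0.113,0,0,0,0,0,0.113,0,0,0,0,0,0.113,0,0,0,0,0,0]

```text
clock: 10.8
tool_pos: [0.3442, 0.2987, 0.4199]
eef_rot: [179.8, 0.1, -13.7]
contact_force: [-0.4, -0.1, -0.4]
grip_width: 0.0702
finger_force: 0.0
```

```bash
python3 go.py 430 -91 130 -103.6
```

```text
rz total -0.002 rad then shift cm (after turn) [17.5  35.86 10.99] | before turn [17.59 35.8  11.05] g [344.2 298.7 239.9] F [-0.4 -0.1 -0.4] rot [ 1.798e+02  1.000e-01 -1.370e+01] ydir -103.7 w 0.070 t 10.8 q [ 32.   5.  98.  -0.  77. 136.]
```

apply_moves:
  plan: [1.46,2.99,0,0,0,0,1.46,2.99,0,0,0,0,1.46,2.99,0,0,0,0,1.46,2.99,0,0,0,0,1.46,2.99,0,0,0,0,1.46,2.99,0,0,0,0,1.46,2.99,0,0,0,0,1.46,2.99,0,0,0,0,1.46,2.99,0,0,0,0,1.46,2.99,0,0,0,0,1.46,2.99,0,0,0,0,1.46,2.99,0,0,0,0]

```text
clock: 11.8
tool_pos: [0.4303, -0.0925, 0.4206]
eef_rot: [-180.0, 0.1, -13.4]
contact_force: [0.2, 0.6, -0.6]
grip_width: 0.0698
finger_force: 0.0
```

apply_moves:
  plan: [0,0,2.75,0,0,0,0,0,2.75,0,0,0,0,0,2.75,0,0,0,0,0,2.75,0,0,0,0,0,0,0,0,0,0,0,0,0,0,0]

```text
clock: 12.3
tool_pos: [0.4299, -0.0908, 0.3102]
eef_rot: [-180.0, 0.3, -13.5]
contact_force: [1.0, 0.9, 0.8]
grip_width: 0.0697
finger_force: 0.0
```

```bash
python3 - <<'E'
from h import *
cal=vision.calibration("wrist")
im=vision.capture("wrist");cv2.imwrite("pics/w2.png",im)
E
python3 go.py 430 -91 22 -103.6
```

```text
rz total 0.002 rad then shift cm (after turn) [-0.08  0.02 10.97] | before turn [-0.06  0.02 10.97] g [430.8 -91.  131.7] F [-0.6 -0.4  0.2] rot [-1.80e+02  1.00e-01 -1.35e+01] ydir -103.5 w 0.070 t 12.3 q [-21.   9. 110.  -0.  61.  83.]
```

View pics/w2.png

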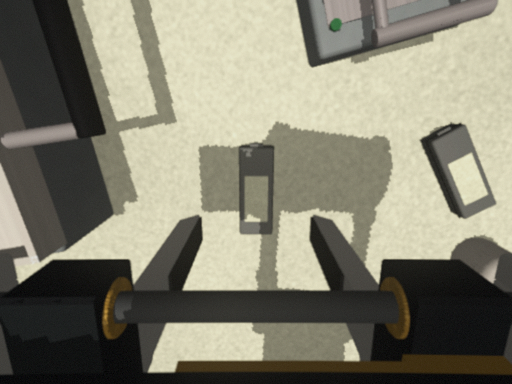

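The box (240-273, 143-233) is centred between the fingers and aligned with them. I'm going down to grip it.

apply_moves:
  plan: [0,0,2,0,0,0,0,0,2.5,0,0,0,0,0,2.5,0,0,0,0,0,2,0,0,0,0,0,1,0,0,0,0,0,0.6,0,0,0,0,0,0.3,0,0,0,0,0,0,0,0,0]

```text
clock: 13.02
tool_pos: [0.4314, -0.0912, 0.2034]
eef_rot: [180.0, -0.1, -13.6]
contact_force: [0.3, -0.6, -0.0]
grip_width: 0.0697
finger_force: 0.0
```

apply_moves:
  plan: [0,0,0,0,0,0,0,0,0,0,0,0,0,0,0,0,0,0,0,0,0,0,0,0,0,0,0,0,0,0,0,0,0,0,0,0,0,0,0,0,0,0,0,0,0,0,0,0]
  gripper: 2

```text
clock: 13.68
tool_pos: [0.4307, -0.091, 0.2028]
eef_rot: [180.0, -0.0, -13.6]
contact_force: [-0.3, -0.5, 2.9]
grip_width: 0.0317
finger_force: 30.0
```

apply_moves:
  plan: [0,0,-0.5,0,0,0,0,0,-2,0,0,0,0,0,-3,0,0,0,0,0,-3,0,0,0,0,0,-3,0,0,0,0,0,-3,0,0,0,0,0,-3,0,0,0,0,0,-1.5,0,0,0,0,0,0,0,0,0]

```text
clock: 14.43
tool_pos: [0.4314, -0.0912, 0.3964]
eef_rot: [179.9, -0.5, -13.6]
contact_force: [0.3, 0.3, -0.6]
grip_width: 0.0316
finger_force: 30.0
```

```bash
python3 go.py 525 135 122 -94.5
```

```text
rz total -0.159 rad then shift cm (after turn) [  7.55 -23.29   9.44] | before turn [  3.71 -24.2    9.44] g [431.4 -91.2 216.4] F [ 0.3  0.3 -0.6] rot [179.9  -0.5 -13.6] ydir -103.6 w 0.032 t 14.4 q [-21.   4. 102.  -0.  73.  83.]
```

apply_moves:
  plan: [0,0,0,0,0,-0.08,0,0,0,0,0,-0.08,0.94,-2.86,0,0,0,0,0.94,-2.86,0,0,0,0,0.94,-2.86,0,0,0,0,0.94,-2.86,0,0,0,0,0.94,-2.86,0,0,0,0,0.94,-2.86,0,0,0,0,0.94,-2.86,0,0,0,0,0.94,-2.86,0,0,0,0,0,0,0,0,0,0]

```text
clock: 15.35
tool_pos: [0.5245, 0.1353, 0.3906]
eef_rot: [-179.8, 0.1, -4.2]
contact_force: [1.2, -0.5, -0.7]
grip_width: 0.0319
finger_force: 30.0
```

apply_moves:
  plan: [0,0,2,0,0,0,0,0,2.5,0,0,0,0,0,2,0,0,0,0,0,1.3,0,0,0,0,0,0.6,0,0,0,0,0,0.4,0,0,0,0,0,0,0,0,0]

```text
clock: 15.93
tool_pos: [0.5229, 0.131, 0.3036]
eef_rot: [180.0, 0.1, -4.4]
contact_force: [0.2, 0.1, -0.7]
grip_width: 0.0319
finger_force: 30.0
```

```bash
python3 go.py 526 130 122 -94.5
```

```text
rz total 0.001 rad then shift cm (after turn) [0.32 0.08 0.16] | before turn [0.32 0.08 0.16] g [522.9 131.  123.6] F [ 0.2  0.1 -0.7] rot [ 1.8e+02  1.0e-01 -4.4e+00] ydir -94.4 w 0.032 t 15.9 q [  7.  17. 100.  -0.  63. 101.]
```

Release box 0, rise and measure both boxes again.

apply_moves:
  plan: [0,0,0.15,0,0,0,0,0,0,0,0,0,0,0,0,0,0,0,0,0,0,0,0,0,0,0,0,0,0,0,0,0,0,0,0,0,0,0,-1,0,0,0,0,0,-2,0,0,0,0,0,-3,0,0,0,0,0,-3,0,0,0,0,0,0,0,0,0,0,0,0,0,0,0]
  gripper: 5

```text
clock: 16.93
tool_pos: [0.5236, 0.1314, 0.3957]
eef_rot: [-179.9, -0.3, -4.4]
contact_force: [0.7, 1.1, -0.6]
grip_width: 0.0503
finger_force: 0.0
```

```bash
python3 - <<'E'
from h import *
im=vision.capture("top"); H,S,V=cv2.split(cv2.cvtColor(im,cv2.COLOR_BGR2HSV))
s=lambda *r:[int(v*.64) for v in r]
print("rack",rects("top",(H>45)&(H<80)&(S>100),.073,s(200,320,340,400)))
print("box1",rects("top",V<133,.011,s(430,292,590,372)))
print("tray",rects("top",(V<150),.12,s(315,196,400,320)))
cv2.imwrite("pics/t4.png",im[60:264,120:392].repeat(2,0).repeat(2,1))
E
python3 go.py 402 -282 150 -73.2
```

```text
rack [(345, 323, 91, 48, -89.0)]
box1 [(402, -281, 89, 38, 16.8)]
tray [(576, 123, 266, 184, 0.8)]
rz total -0.370 rad then shift cm (after turn) [-23.54  36.07   6.4 ] | before turn [-8.9  42.15  6.38] g [523.1 131.3 214. ] F [-0.3 -0.2 -0.2] rot [-1.8e+02 -1.0e-01 -4.4e+00] ydir -94.4 w 0.050 t 17.0 q [  7.  13.  92.  -0.  75. 101.]
```

View pics/t4.png

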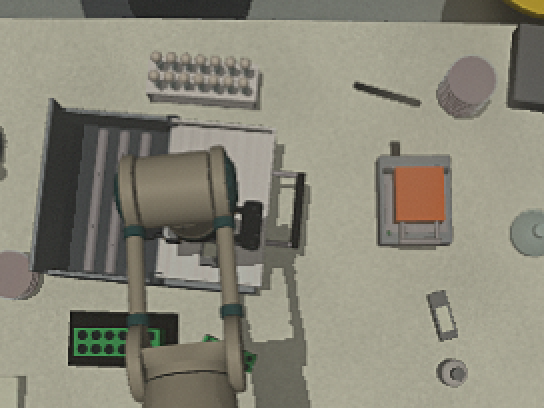

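The rack stands on the mat at (120,342). Box 1 is unmoved at (442,315), and the arm hides box 0. I'm going to box 1.

apply_moves:
  plan: [0,0,0,0,0,-0.12,0,0,0,0,0,-0.12,0,0,0,0,0,-0.13,-1.68,2.58,0,0,0,0,-1.68,2.58,0,0,0,0,-1.68,2.58,0,0,0,0,-1.68,2.58,0,0,0,0,-1.68,2.58,0,0,0,0,-1.68,2.58,0,0,0,0,-1.68,2.58,0,0,0,0,-1.68,2.58,0,0,0,0,-1.68,2.58,0,0,0,0]
  gripper: 7

```text
clock: 17.98
tool_pos: [0.443, -0.1352, 0.3918]
eef_rot: [-179.9, 0.1, 16.5]
contact_force: [-0.7, -0.3, 0.1]
grip_width: 0.0698
finger_force: 0.0
```

apply_moves:
  plan: [-1.68,2.58,0,0,0,0,-1.68,2.58,0,0,0,0,-1.68,2.58,0,0,0,0,-1.68,2.58,0,0,0,0,-1.68,2.58,0,0,0,0,0,0,0,0,0,0,0,0,2,0,0,0,0,0,2,0,0,0,0,0,2,0,0,0,0,0,0,0,0,0]

```text
clock: 18.82
tool_pos: [0.3987, -0.2799, 0.3287]
eef_rot: [-179.5, 0.3, 16.5]
contact_force: [-0.2, 0.6, -0.6]
grip_width: 0.0699
finger_force: 0.0
```

```bash
python3 go.py 402 -281.5 22 -73.2
python3 - <<'E'
from h import *
cv2.imwrite("pics/w3.png",vision.capture("wrist"))
im=vision.capture("top");V=cv2.cvtColor(im,cv2.COLOR_BGR2HSV)[...,2]
print("tray box",[r for r in rects("top",(V<133),.12,[int(v*.64) for v in (318,200,392,312)])])
E
```

```text
rz total -0.006 rad then shift cm (after turn) [ 0.27  0.25 12.67] | before turn [ 0.33  0.36 12.67] g [ 398.7 -279.9  148.7] F [-0.2  0.6 -0.6] rot [-179.5    0.3   16.5] ydir -73.5 w 0.070 t 18.8 q [-43.  12. 103.   0.  65.  30.]
tray box [(520, 129, 88, 34, -5.1)]
```

View pics/w3.png

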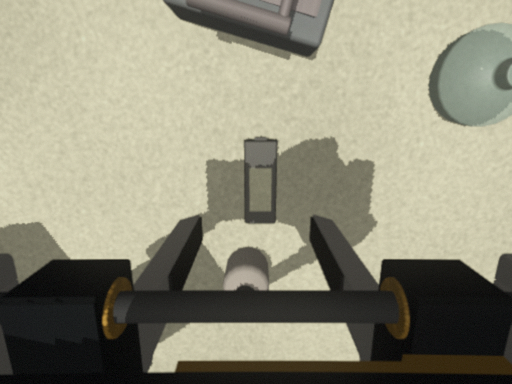

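Box 1 (245-277, 138-222) is centred between the fingers. The dropper at (247,270) stays clear of them.

apply_moves:
  plan: [0.3,0.2,1.5,0,0,0,0,0,2.5,0,0,0,0,0,2.5,0,0,0,0,0,2.5,0,0,0,0,0,1.8,0,0,0,0,0,1,0,0,0,0,0,0.6,0,0,0,0,0,0.2,0,0,0,0,0,0,0,0,0]

```text
clock: 19.67
tool_pos: [0.4042, -0.283, 0.2077]
eef_rot: [179.9, -0.0, 16.5]
contact_force: [0.1, -0.1, 0.9]
grip_width: 0.0698
finger_force: 0.0
```

apply_moves:
  plan: [0,0,0,0,0,0,0,0,0,0,0,0,0,0,0,0,0,0,0,0,0,0,0,0,0,0,0,0,0,0,0,0,0,0,0,0,0,0,0,0,0,0,0,0,0,0,0,0]
  gripper: 2

```text
clock: 20.33
tool_pos: [0.4037, -0.2828, 0.2073]
eef_rot: [-180.0, 0.0, 16.5]
contact_force: [-0.7, 1.5, 2.4]
grip_width: 0.0317
finger_force: 30.0
```

apply_moves:
  plan: [0,0,-0.5,0,0,0,0,0,-2,0,0,0,0,0,-3,0,0,0,0,0,-3,0,0,0,0,0,-3,0,0,0,0,0,-3,0,0,0,0,0,-3,0,0,0,0,0,-3,0,0,0,0,0,0,0,0,0]

```text
clock: 21.08
tool_pos: [0.4047, -0.2837, 0.4184]
eef_rot: [179.4, -0.4, 16.5]
contact_force: [0.1, 0.6, 0.6]
grip_width: 0.0317
finger_force: 30.0
```

```bash
python3 go.py 645 120 122 -94.5
```

```text
rz total 0.366 rad then shift cm (after turn) [ 20.79 -42.13  11.64] | before turn [ 34.43 -32.01  11.51] g [ 404.7 -283.7  238.4] F [0.1 0.6 0.6] rot [179.4  -0.4  16.5] ydir -73.5 w 0.032 t 21.1 q [-43.   8.  94.  -0.  77.  30.]
```

apply_moves:
  plan: [0,0,0,0,0,0.12,0,0,0,0,0,0.12,0,0,0,0,0,0.126,1.3,-2.63,0,0,0,0,1.3,-2.63,0,0,0,0,1.3,-2.63,0,0,0,0,1.3,-2.63,0,0,0,0,1.3,-2.63,0,0,0,0,1.3,-2.63,0,0,0,0,1.3,-2.63,0,0,0,0,1.3,-2.63,0,0,0,0,1.3,-2.63,0,0,0,0]

```text
clock: 22.08
tool_pos: [0.5389, -0.0544, 0.4113]
eef_rot: [180.0, 0.1, -4.4]
contact_force: [0.6, -0.2, -0.4]
grip_width: 0.0317
finger_force: 30.0
```

apply_moves:
  plan: [1.3,-2.63,0,0,0,0,1.3,-2.63,0,0,0,0,1.3,-2.63,0,0,0,0,1.3,-2.63,0,0,0,0,1.3,-2.63,0,0,0,0,1.3,-2.63,0,0,0,0,1.3,-2.63,0,0,0,0,0,0,0,0,0,0,0,0,2,0,0,0,0,0,2.5,0,0,0,0,0,2,0,0,0,0,0,0,0,0,0]

```text
clock: 23.08
tool_pos: [0.6417, 0.1202, 0.3417]
eef_rot: [179.9, 0.6, -4.4]
contact_force: [-1.3, -0.2, -1.0]
grip_width: 0.0316
finger_force: 30.0
```

```bash
python3 go.py 645 120 127 -94.5
```

```text
rz total 0.001 rad then shift cm (after turn) [ 0.33 -0.    3.47] | before turn [ 0.37 -0.01  3.47] g [641.7 120.2 161.7] F [-1.3 -0.2 -1. ] rot [179.9   0.6  -4.4] ydir -94.4 w 0.032 t 23.1 q [ 5. 25. 81. -0. 74. 99.]
```

apply_moves:
  plan: [0.2,0,1.2,0,0,0,0,0,1.2,0,0,0,0,0,0.6,0,0,0,0,0,0.5,0,0,0,0,0,0,0,0,0]

```text
clock: 23.5
tool_pos: [0.6455, 0.1203, 0.3116]
eef_rot: [180.0, 0.0, -4.4]
contact_force: [0.0, 0.6, -0.9]
grip_width: 0.0315
finger_force: 30.0
```

apply_moves:
  plan: [0,0,0,0,0,0,0,0,0,0,0,0,0,0,0,0,0,0,0,0,0,0,0,0,0,0,0,0,0,0,0,0,-1,0,0,0,0,0,-2,0,0,0,0,0,-3,0,0,0,0,0,-3,0,0,0,0,0,0,0,0,0,0,0,0,0,0,0]
  gripper: 5

```text
clock: 24.42
tool_pos: [0.6458, 0.1206, 0.4053]
eef_rot: [-180.0, -0.3, -4.4]
contact_force: [0.1, 0.3, 0.1]
grip_width: 0.0499
finger_force: 0.0
```

```bash
python3 go.py 575 -15 220 -94.5
```

```text
rz total 0.001 rad then shift cm (after turn) [-6.   14.07  0.53] | before turn [-6.02 14.06  0.48] g [645.8 120.6 225.3] F [0.1 0.3 0.1] rot [-180.    -0.3   -4.4] ydir -94.4 w 0.050 t 24.4 q [ 5. 23. 76. -0. 81. 99.]
```

apply_moves:
  plan: [-1,2.35,0,0,0,0,-1,2.35,0,0,0,0,-1,2.35,0,0,0,0,-1,2.35,0,0,0,0,-1,2.35,0,0,0,0,-1,2.32,0,0,0,0,0,0,1.5,0,0,0,0,0,1.5,0,0,0,0,0,0,0,0,0]
  gripper: 4

```text
clock: 25.17
tool_pos: [0.5732, -0.0155, 0.3685]
eef_rot: [-180.0, 0.4, -4.5]
contact_force: [-0.8, -0.3, -0.1]
grip_width: 0.0401
finger_force: 0.0
```

```bash
python3 go.py 575 -15 112 -94.5
python3 - <<'E'
from h import *
im=vision.capture("wrist");V=cv2.cvtColor(im,cv2.COLOR_BGR2HSV)[...,2]
top=vision.capture("top")
cv2.imwrite("pics/w4.png",np.hstack([im[:,:400],top[110:302,120:320].repeat(2,0).repeat(2,1)]))
E
```

```text
rz total 0.000 rad then shift cm (after turn) [ 0.18 -0.07  7.65] | before turn [ 0.24 -0.06  7.64] g [573.2 -15.5 188.5] F [-0.8 -0.3 -0.1] rot [-180.     0.4   -4.5] ydir -94.5 w 0.040 t 25.2 q [-9. 17. 90. -0. 74. 86.]
```

View pics/w4.png

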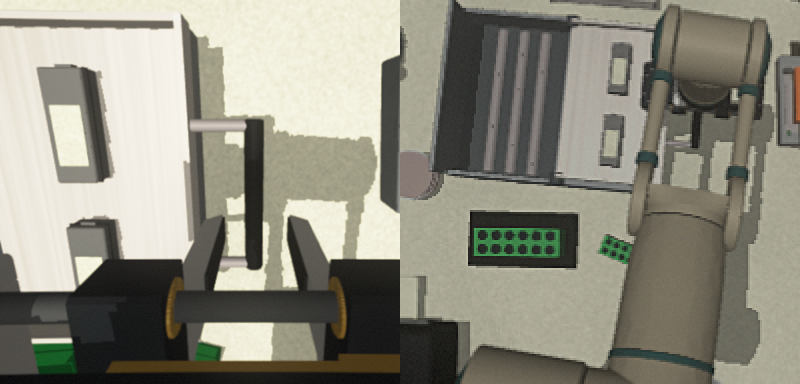

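The left half (wrist) shows both boxes in the tray and the bar (245-263, 120-268) between the fingers. The right half (top) shows the rack standing on the mat. I'm lowering onto the bar and gripping it.

apply_moves:
  plan: [0.2,0,2,0,0,0,0,0,2,0,0,0,0,0,1.8,0,0,0,0,0,1,0,0,0,0,0,0.8,0,0,0,0,0,0,0,0,0]

```text
clock: 25.77
tool_pos: [0.5767, -0.015, 0.295]
eef_rot: [-180.0, 0.1, -4.4]
contact_force: [-0.2, 0.1, -0.3]
grip_width: 0.0402
finger_force: 0.0
```

apply_moves:
  plan: [0,0,0,0,0,0,0,0,0,0,0,0,0,0,0,0,0,0,0,0,0,0,0,0,0,0,0,0,0,0,0,0,0,0,0,0,0,0,0,0,0,0,0,0,0,0,0,0]
  gripper: 0

```text
clock: 26.43
tool_pos: [0.5772, -0.0144, 0.2971]
eef_rot: [-179.9, -0.1, -4.5]
contact_force: [0.9, 6.2, 3.6]
grip_width: 0.0152
finger_force: 30.0
```

```bash
python3 go.py 575 -15 109 -94.5
python3 - <<'E'
import numpy as np
r=np.hypot(230,17);a0=np.arctan2(17,230)
p=[(-r*np.cos(a0+t)/10,r*np.sin(a0+t)/10) for t in np.arange(0,.97,.04)]
for i,d in enumerate(np.diff(p,axis=0)): print("%.2f dy(tool) %.2f dz(tool) %.2f"%(.04*(i+1),-d[0],-d[1]))
E
```

```text
rz total 0.001 rad then shift cm (after turn) [-0.22  0.08  0.81] | before turn [-0.22  0.08  0.81] g [577.2 -14.4 117.1] F [0.9 6.2 3.6] rot [-1.799e+02 -1.000e-01 -4.500e+00] ydir -94.5 w 0.015 t 26.4 q [-8. 20. 95.  0. 64. 86.]
0.04 dy(tool) -0.09 dz(tool) -0.92
0.08 dy(tool) -0.12 dz(tool) -0.91
0.12 dy(tool) -0.16 dz(tool) -0.91
0.16 dy(tool) -0.20 dz(tool) -0.90
0.20 dy(tool) -0.23 dz(tool) -0.89
0.24 dy(tool) -0.27 dz(tool) -0.88
0.28 dy(tool) -0.30 dz(tool) -0.87
0.32 dy(tool) -0.34 dz(tool) -0.86
0.36 dy(tool) -0.37 dz(tool) -0.84
0.40 dy(tool) -0.40 dz(tool) -0.83
0.44 dy(tool) -0.44 dz(tool) -0.81
0.48 dy(tool) -0.47 dz(tool) -0.79
0.52 dy(tool) -0.50 dz(tool) -0.77
0.56 dy(tool) -0.53 dz(tool) -0.75
0.60 dy(tool) -0.56 dz(tool) -0.73
0.64 dy(tool) -0.59 dz(tool) -0.71
0.68 dy(tool) -0.62 dz(tool) -0.69
0.72 dy(tool) -0.64 dz(tool) -0.66
0.76 dy(tool) -0.67 dz(tool) -0.63
0.80 dy(tool) -0.70 dz(tool) -0.61
0.84 dy(tool) -0.72 dz(tool) -0.58
0.88 dy(tool) -0.74 dz(tool) -0.55
0.92 dy(tool) -0.76 dz(tool) -0.52
0.96 dy(tool) -0.78 dz(tool) -0.49
```

apply_moves:
  plan: [0,-0.09,-0.92,0,0,0,0,-0.12,-0.91,0,0,0,0,-0.16,-0.91,0,0,0,0,-0.2,-0.9,0,0,0,0,-0.23,-0.89,0,0,0,0,-0.27,-0.88,0,0,0,0,-0.3,-0.87,0,0,0,0,-0.34,-0.86,0,0,0,0,-0.37,-0.84,0,0,0,0,0,0,0,0,0]

```text
clock: 27.27
tool_pos: [0.5787, 0.006, 0.3777]
eef_rot: [180.0, -0.1, -4.4]
contact_force: [4.0, 3.0, -3.7]
grip_width: 0.015
finger_force: 30.0
```

```bash
python3 go.py 592 5 190 -94.5
python3 - <<'E'
from h import *
cv2.imwrite("pics/s5.png",vision.capture("scene")[110:280,200:460].repeat(3,0).repeat(3,1))
E
```

```text
rz total 0.002 rad then shift cm (after turn) [ 1.33 -0.01  0.77] | before turn [ 1.33 -0.    0.77] g [578.7   6.  197.7] F [ 4.   3.  -3.7] rot [ 1.8e+02 -1.0e-01 -4.4e+00] ydir -94.4 w 0.015 t 27.3 q [-6. 17. 88. -0. 74. 88.]
```

View pics/s5.png

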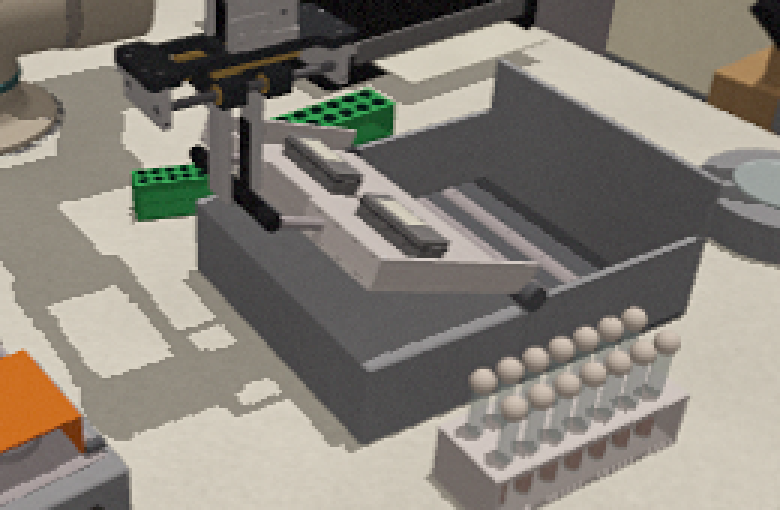

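The tray tilts with the bar held at (258,205), and both boxes are still on it at about (320,165) and (403,225). I'm raising further.

apply_moves:
  plan: [0,-0.4,-0.83,0,0,0,0,-0.44,-0.81,0,0,0,0,-0.47,-0.79,0,0,0,0,-0.5,-0.77,0,0,0,0,-0.53,-0.75,0,0,0,0,-0.56,-0.73,0,0,0,0,-0.59,-0.71,0,0,0,0,-0.62,-0.69,0,0,0,0,-0.64,-0.66,0,0,0,0,-0.67,-0.63,0,0,0,0,-0.7,-0.61,0,0,0,0,0,0,0,0,0]

```text
clock: 28.32
tool_pos: [0.5831, 0.0652, 0.4592]
eef_rot: [179.6, -0.3, -4.4]
contact_force: [2.4, -6.1, 4.6]
grip_width: 0.0149
finger_force: 30.0
```

apply_moves:
  plan: [0,0,0,0,0,0,0,0,0,0,0,0,0,0,0,0,0,0,0,0,0,0,0,0,0,0,0,0,0,0,0,0,0,0,0,0]

```text
clock: 28.82
tool_pos: [0.5831, 0.0643, 0.4582]
eef_rot: [179.6, -0.2, -4.5]
contact_force: [2.4, -6.8, 4.2]
grip_width: 0.0151
finger_force: 30.0
```

```bash
python3 go.py 580 67 269 -94.5
python3 - <<'E'
from h import *
a=vision.capture("scene")[100:260,240:460].repeat(2,0).repeat(2,1)
b=vision.capture("top")[100:260,120:280].repeat(2,0).repeat(2,1)
cv2.imwrite("pics/s6.png",np.hstack([a,b]))
E
```

```text
rz total 0.000 rad then shift cm (after turn) [-0.33 -0.25  0.92] | before turn [-0.33 -0.26  0.92] g [583.1  64.3 278.2] F [ 2.4 -6.8  4.2] rot [179.6  -0.2  -4.5] ydir -94.5 w 0.015 t 28.8 q [-0. 15. 79. -0. 85. 94.]
```

View pics/s6.png

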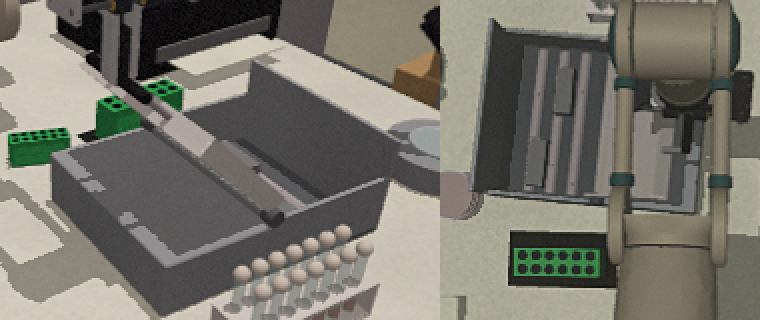

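Both boxes lie in the hopper, at (565,90) and (538,163) in the top half of the picture. I'm lowering by the same arc, reversed.

apply_moves:
  plan: [0,0.7,0.61,0,0,0,0,0.67,0.63,0,0,0,0,0.64,0.66,0,0,0,0,0.62,0.69,0,0,0,0,0.59,0.71,0,0,0,0,0.56,0.73,0,0,0,0,0.53,0.75,0,0,0,0,0.5,0.77,0,0,0,0,0.47,0.79,0,0,0,0,0.44,0.81,0,0,0,0,0.4,0.83,0,0,0,0,0,0,0,0,0]

```text
clock: 29.92
tool_pos: [0.5789, 0.0046, 0.3744]
eef_rot: [180.0, -0.0, -4.5]
contact_force: [4.1, -3.3, 0.4]
grip_width: 0.0152
finger_force: 30.0
```

apply_moves:
  plan: [0,0.37,0.84,0,0,0,0,0.34,0.86,0,0,0,0,0.3,0.87,0,0,0,0,0.27,0.88,0,0,0,0,0.23,0.89,0,0,0,0,0.2,0.9,0,0,0,0,0.16,0.91,0,0,0,0,0.12,0.91,0,0,0,0,0.04,0.45,0,0,0,0,0,0,0,0,0]

```text
clock: 30.75
tool_pos: [0.5766, -0.0142, 0.2999]
eef_rot: [-179.9, 0.1, -4.4]
contact_force: [3.5, 2.9, -1.9]
grip_width: 0.0151
finger_force: 30.0
```

```bash
python3 go.py 577 -14.5 117 -94.5
```

```text
rz total 0.001 rad then shift cm (after turn) [0.04 0.03 0.29] | before turn [0.04 0.03 0.29] g [576.6 -14.2 119.9] F [ 3.5  2.9 -1.9] rot [-1.799e+02  1.000e-01 -4.400e+00] ydir -94.4 w 0.015 t 30.8 q [-8. 20. 95.  0. 65. 86.]
```

apply_moves:
  plan: [0,0.02,0.2,0,0,0,0,0.02,0.2,0,0,0,0,0,0.1,0,0,0,0,0,0,0,0,0,0,0,0,0,0,0,0,0,0,0,0,0]

```text
clock: 31.25
tool_pos: [0.5762, -0.0141, 0.2996]
eef_rot: [-179.9, -0.1, -4.4]
contact_force: [-2.5, 4.7, 21.5]
grip_width: 0.0149
finger_force: 30.0
```

```bash
python3 go.py 577 -14.5 117 -94.5
```

```text
rz total 0.002 rad then shift cm (after turn) [0.08 0.03 0.26] | before turn [0.08 0.03 0.26] g [576.2 -14.1 119.6] F [-2.5  4.7 21.5] rot [-1.799e+02 -1.000e-01 -4.400e+00] ydir -94.4 w 0.015 t 31.2 q [-8. 20. 95.  0. 64. 86.]
```

The stop is reached: the upward force is 21.5 N. I'm releasing and going to the guard.

apply_moves:
  plan: [0,0,-0.35,0,0,0,0,0,0,0,0,0,0,0,0,0,0,0,0,0,0,0,0,0,0,0,0,0,0,0,0,0,0,0,0,0,0,0,-1.5,0,0,0,0,0,-3,0,0,0,0,0,-3,0,0,0,0,0,-3,0,0,0,0,0,0,0,0,0]
  gripper: 4

```text
clock: 32.17
tool_pos: [0.5782, -0.0155, 0.4103]
eef_rot: [179.9, -0.6, -4.4]
contact_force: [1.4, -0.1, 1.2]
grip_width: 0.0401
finger_force: 0.0
```

apply_moves:
  plan: [0,0,0,0,0,-0.11,0,0,0,0,0,-0.11,0,0,0,0,0,-0.11,0,0,0,0,0,-0.11,0,0,0,0,0,-0.11,0,0,0,0,0,-0.11,0,0,0,0,0,-0.11,0,0,0,0,0,-0.11,0,0,0,0,0,-0.11,0,0,0,0,0,-0.11,0,0,0,0,0,-0.11,0,0,0,0,0,-0.11]

```text
clock: 33.17
tool_pos: [0.5767, -0.0153, 0.4033]
eef_rot: [-179.9, 0.0, 71.5]
contact_force: [-0.8, -0.0, -0.2]
grip_width: 0.04
finger_force: 0.0
```

apply_moves:
  plan: [0,0,0,0,0,-0.11,0,0,0,0,0,-0.11,0,0,0,0,0,-0.11,0,0,0,0,0,0]

```text
clock: 33.5
tool_pos: [0.5767, -0.0153, 0.4033]
eef_rot: [-179.9, 0.0, 90.2]
contact_force: [-0.2, -0.9, -0.5]
grip_width: 0.0398
finger_force: 0.0
```

```bash
python3 go.py 529 -226 190 0
python3 - <<'E'
from h import *
im=vision.capture("top"); H,S,V=cv2.split(cv2.cvtColor(im,cv2.COLOR_BGR2HSV))
b=[int(v*.64) for v in (470,200,560,300)]
cv2.imwrite("pics/sb.png",cv2.resize(im[b[1]:b[3],b[0]:b[2]],None,fx=8,fy=8,interpolation=cv2.INTER_CUBIC)); print(b)
print(proj("top",[[529,-226,80],[529,-190,80],[529,-262,80],[658,-226,92]]/np.array(1000.)))
E
```

```text
rz total 0.004 rad then shift cm (after turn) [-21.07  -4.77   3.33] | before turn [-21.06  -4.84   3.34] g [576.7 -15.3 223.3] F [-0.2 -0.9 -0.5] rot [-179.9    0.    90.2] ydir 0.2 w 0.040 t 33.5 q [-8. 16. 86. -0. 78. -9.]
[300, 128, 358, 192]
[[328.96647145 180.17324085]
 [318.62361049 180.01608825]
 [339.29164452 180.33156498]
 [329.5511653  142.81421331]]
```

View pics/sb.png

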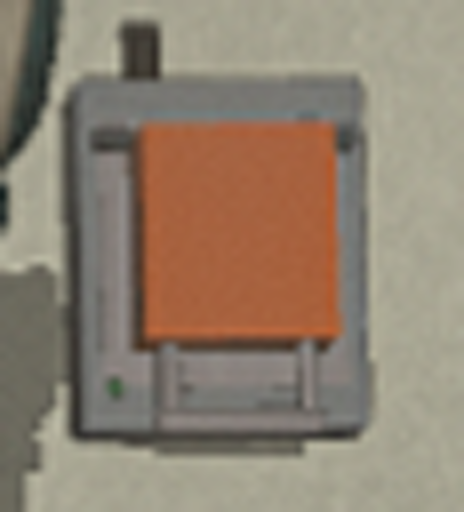

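The guard is shut and square. Its bar is at crop (240,418), which is pixel (330,180); the predicted pixel is (329,180).

apply_moves:
  plan: [-2.63,-0.6,0,0,0,0,-2.63,-0.6,0,0,0,0,-2.63,-0.6,0,0,0,0,-2.63,-0.6,0,0,0,0,-2.63,-0.6,0,0,0,0,-2.63,-0.6,0,0,0,0,-2.63,-0.6,0,0,0,0,-2.63,-0.6,0,0,0,0,0,0,2.5,0,0,0,0,0,2.5,0,0,0,0,0,0,0,0,0,0,0,0,0,0,0]
  gripper: 2.8

```text
clock: 34.55
tool_pos: [0.5288, -0.2256, 0.3531]
eef_rot: [-179.8, -0.1, 90.0]
contact_force: [0.7, -0.1, 0.5]
grip_width: 0.0283
finger_force: 0.0
```

```bash
python3 go.py 529 -226 84 0
python3 - <<'E'
from h import *
cv2.imwrite("pics/w7.png",vision.capture("wrist"))
E
```

```text
rz total 0.000 rad then shift cm (after turn) [-0.04  0.02  8.91] | before turn [-0.06  0.05  8.91] g [ 528.8 -225.6  173.1] F [ 0.7 -0.1  0.5] rot [-1.798e+02 -1.000e-01  9.000e+01] ydir 0.0 w 0.028 t 34.5 q [-30.  18.  91.  -0.  72. -30.]
```

View pics/w7.png

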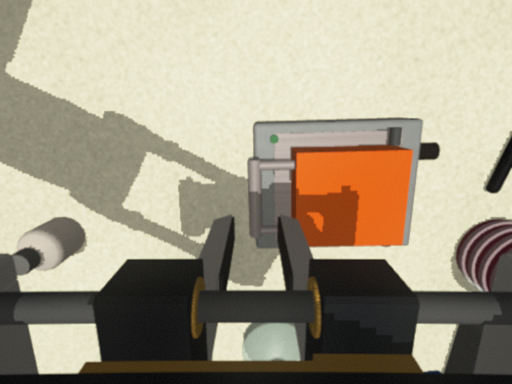

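The bar (255, 160-235) lies midway between the fingertips at x=218 and 293. I'm lowering, then gripping.

apply_moves:
  plan: [0,0,2,0,0,0,0,0,2,0,0,0,0,0,2,0,0,0,0,0,1.2,0,0,0,0,0,1,0,0,0,0,0,0.6,0,0,0,0,0,0,0,0,0]

```text
clock: 35.18
tool_pos: [0.5295, -0.2255, 0.2662]
eef_rot: [-180.0, -0.0, 90.1]
contact_force: [0.1, -0.2, 0.3]
grip_width: 0.0279
finger_force: 0.0
```

apply_moves:
  plan: [0,0,0,0,0,0,0,0,0,0,0,0,0,0,0,0,0,0,0,0,0,0,0,0,0,0,0,0,0,0,0,0,0,0,0,0]
  gripper: 0

```text
clock: 35.68
tool_pos: [0.5279, -0.2259, 0.2672]
eef_rot: [-179.8, 0.0, 90.2]
contact_force: [-5.0, 0.1, 3.8]
grip_width: 0.0111
finger_force: 30.0
```

```bash
python3 go.py 529 -226 80 0
python3 - <<'E'
import numpy as np
r=np.hypot(129,28);a0=np.arctan2(28,129)
T=np.arange(0,1.51,.0625)
p=[(-r*np.cos(a0+t)/10,r*np.sin(a0+t)/10) for t in T]
print([(round(T[i+1],2),round(d[0],2),round(-d[1],2)) for i,d in enumerate(np.diff(p,axis=0))])
E
```

```text
rz total 0.003 rad then shift cm (after turn) [-0.01  0.11  0.72] | before turn [-0.01  0.11  0.72] g [ 527.9 -225.9   87.2] F [-5.   0.1  3.8] rot [-179.8    0.    90.2] ydir 0.2 w 0.011 t 35.7 q [-30.  22.  98.  -0.  60. -30.]
[(np.float64(0.06), np.float64(0.2), np.float64(-0.8)), (np.float64(0.12), np.float64(0.25), np.float64(-0.79)), (np.float64(0.19), np.float64(0.3), np.float64(-0.77)), (np.float64(0.25), np.float64(0.35), np.float64(-0.75)), (np.float64(0.31), np.float64(0.39), np.float64(-0.73)), (np.float64(0.38), np.float64(0.44), np.float64(-0.7)), (np.float64(0.44), np.float64(0.48), np.float64(-0.67)), (np.float64(0.5), np.float64(0.52), np.float64(-0.64)), (np.float64(0.56), np.float64(0.56), np.float64(-0.61)), (np.float64(0.62), np.float64(0.6), np.float64(-0.57)), (np.float64(0.69), np.float64(0.63), np.float64(-0.53)), (np.float64(0.75), np.float64(0.66), np.float64(-0.49)), (np.float64(0.81), np.float64(0.69), np.float64(-0.45)), (np.float64(0.88), np.float64(0.72), np.float64(-0.41)), (np.float64(0.94), np.float64(0.74), np.float64(-0.36)), (np.float64(1.0), np.float64(0.76), np.float64(-0.31)), (np.float64(1.06), np.float64(0.78), np.float64(-0.26)), (np.float64(1.12), np.float64(0.8), np.float64(-0.21)), (np.float64(1.19), np.float64(0.81), np.float64(-0.16)), (np.float64(1.25), np.float64(0.82), np.float64(-0.11)), (np.float64(1.31), np.float64(0.82), np.float64(-0.06)), (np.float64(1.38), np.float64(0.82), np.float64(-0.01)), (np.float64(1.44), np.float64(0.82), np.float64(0.04)), (np.float64(1.5), np.float64(0.82), np.float64(0.09))]
```

apply_moves:
  plan: [0,0.2,-0.8,0,0,0,0,0.25,-0.79,0,0,0,0,0.3,-0.77,0,0,0,0,0.35,-0.75,0,0,0,0,0.39,-0.73,0,0,0,0,0.44,-0.7,0,0,0,0,0.48,-0.67,0,0,0,0,0.52,-0.64,0,0,0,0,0.56,-0.61,0,0,0,0,0.6,-0.57,0,0,0,0,0.63,-0.53,0,0,0,0,0.66,-0.49,0,0,0]

```text
clock: 36.68
tool_pos: [0.5803, -0.225, 0.3493]
eef_rot: [-179.5, -0.0, 90.1]
contact_force: [-10.5, 0.7, 10.8]
grip_width: 0.0108
finger_force: 30.1
```

apply_moves:
  plan: [0,0.69,-0.45,0,0,0,0,0.72,-0.41,0,0,0,0,0.74,-0.36,0,0,0,0,0.76,-0.31,0,0,0,0,0.78,-0.26,0,0,0,0,0.8,-0.21,0,0,0,0,0.81,-0.16,0,0,0,0,0.82,-0.11,0,0,0,0,0.82,-0.06,0,0,0,0,0.82,0,0,0,0,0,0.82,0.04,0,0,0,0,0,0,0,0,0]

```text
clock: 37.68
tool_pos: [0.6708, -0.2241, 0.3698]
eef_rot: [179.8, -0.2, 90.2]
contact_force: [0.5, 4.9, 1.8]
grip_width: 0.0108
finger_force: 30.1
```

```bash
python3 go.py 675 -226 183 0
python3 - <<'E'
from h import *
cv2.imwrite("pics/s8.png",vision.capture("scene")[190:350,140:340].repeat(3,0).repeat(3,1))
E
```

```text
rz total 0.003 rad then shift cm (after turn) [-0.19  0.42  0.68] | before turn [-0.19  0.41  0.68] g [ 670.8 -224.1  189.8] F [0.5 4.9 1.8] rot [179.8  -0.2  90.2] ydir 0.2 w 0.011 t 37.7 q [-24.  28.  71.   0.  80. -24.]
```

View pics/s8.png

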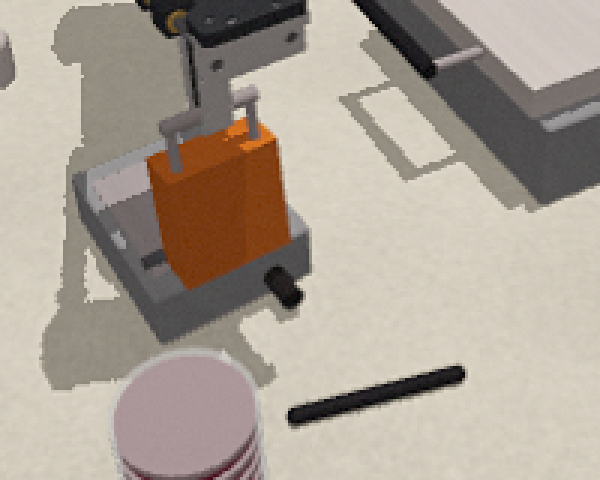

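The guard stands just past vertical, with its bar in the fingers at (205,110). I'm pushing a little further, then releasing upward.

apply_moves:
  plan: [0,0.8,0.07,0,0,0,0,0.6,0.08,0,0,0,0,0,0,0,0,0]

```text
clock: 37.98
tool_pos: [0.684, -0.2243, 0.3679]
eef_rot: [179.9, -0.2, 90.2]
contact_force: [-0.7, 4.6, 0.3]
grip_width: 0.0109
finger_force: 29.9
```

apply_moves:
  plan: [0,0,0,0,0,0,0,0,0,0,0,0,0,0,0,0,0,0,0,0,0,0,0,0,0,0,-1,0,0,0,0,0,-2,0,0,0,0,0,-2,0,0,0,0,0,-2,0,0,0,0,0,0,0,0,0,0,0,0,0,0,0,0,0,0,0,0,0,0,0,0,0,0,0]
  gripper: 3.5

```text
clock: 38.98
tool_pos: [0.6826, -0.2254, 0.4366]
eef_rot: [-179.9, -0.1, 90.1]
contact_force: [-0.6, -0.0, -0.3]
grip_width: 0.0349
finger_force: 0.0
```

```bash
python3 go.py 608 -226 230 0
python3 - <<'E'
from h import *
a=vision.capture("scene")[190:350,140:330].repeat(2,0).repeat(2,1);b=vision.capture("top")[100:260,270:460].repeat(2,0).repeat(2,1)
cv2.imwrite("pics/s9.png",np.hstack([a,b]))
E
```

```text
rz total 0.002 rad then shift cm (after turn) [-0.06 -7.46  2.66] | before turn [-0.05 -7.45  2.68] g [ 682.6 -225.4  256.6] F [-0.6 -0.  -0.3] rot [-1.799e+02 -1.000e-01  9.010e+01] ydir 0.1 w 0.035 t 39.0 q [-24.  28.  63.  -0.  90. -24.]
```

View pics/s9.png

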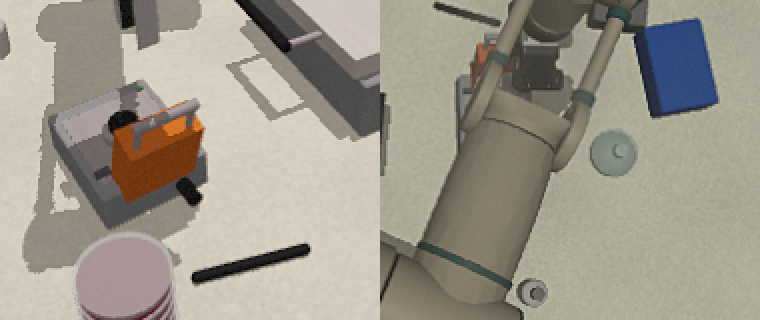

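The guard is open and leaning back, with nothing touching it. The button shows as a dark disc at about scene pixel (201,251). I have now viewed more pictures than the 14 allowed, so from here I measure by code only.

Run:
```python
from h import *
im=vision.capture("scene"); V=cv2.cvtColor(im,cv2.COLOR_BGR2HSV)[...,2]
print("cast",np.round(cast("scene",[[201.5,251]],.069)*1000))
m=np.zeros_like(V);m[240:268,190:212]=(V[240:268,190:212]<60)*255
for c in cv2.findContours(m,cv2.RETR_EXTERNAL,cv2.CHAIN_APPROX_NONE)[0]:
    if cv2.contourArea(c)>8:
        P=cast("scene",c.reshape(-1,2),.069)*1000; print(cv2.boundingRect(c),P.min(0).round(),P.max(0).round())
print(proj("scene",[[.608,-.226,.069],[.608,-.208,.069],[.608,-.244,.069],[.59,-.226,.069],[.626,-.226,.069]]))
```

```text
cast [[ 610. -227.   69.]]
(194, 245, 15, 11) [ 590. -245.   69.] [ 615. -210.   69.]
[[201.34693571 250.34565475]
 [208.43989112 247.44333864]
 [194.13094223 253.29753809]
 [198.11124813 245.88783487]
 [204.67862518 254.93416961]]
```

apply_moves:
  plan: [0,-2.6,0,0,0,0,0,-2.6,0,0,0,0,0,-2.6,0,0,0,0,0,0,0,0,0,0.112,0,0,0,0,0,0.112,0,0,0,0,0,0.112,0,0,0,0,0,0.112,0,0,0,0,0,0.112,0,0,0,0,0,0.112,0,0,0,0,0,0.112,0,0,0,0,0,0.112,0,0,0,0,0,0.112]
  gripper: 0

```text
clock: 40.13
tool_pos: [0.6048, -0.2255, 0.4376]
eef_rot: [-179.9, 0.0, 32.0]
contact_force: [0.2, 0.1, -0.2]
grip_width: 0.0007
finger_force: 0.0
```

apply_moves:
  plan: [0,0,0,0,0,0.112,0,0,0,0,0,0.112,0,0,0,0,0,0.112,0,0,0,0,0,0.112,0,0,0,0,0,0.112,0,0,0,0,0,0,0,0,0,0,0,0]

```text
clock: 40.72
tool_pos: [0.6049, -0.2255, 0.4378]
eef_rot: [-180.0, 0.0, 0.4]
contact_force: [-0.0, -0.3, 0.7]
grip_width: 0.0007
finger_force: 0.0
```

```bash
python3 go.py 605 -227 96 -90
python3 - <<'E'
from h import *
im=vision.capture("scene"); H,S,V=cv2.split(cv2.cvtColor(im,cv2.COLOR_BGR2HSV))
ys,xs=np.where((H<20)&(S>150)&(V>60));k=(ys>220)&(ys<320)&(xs>160)&(xs<260);print("orange",xs[k].min(),xs[k].max(),ys[k].min(),ys[k].max(),k.sum())
im=vision.capture("top"); V=cv2.cvtColor(im,cv2.COLOR_BGR2HSV)[...,2]
E
```

```text
rz total 0.008 rad then shift cm (after turn) [1.000e-02 1.500e-01 1.618e+01] | before turn [ 0.02  0.16 16.18] g [ 604.9 -225.5  257.8] F [-0.  -0.3  0.7] rot [-180.     0.     0.4] ydir -89.6 w 0.001 t 40.7 q [-27.  21.  74.  -0.  85.  63.]
orange 196 241 242 291 1295
```

apply_moves:
  plan: [0,0.15,2.5,0,0,0,0,0,2.5,0,0,0,0,0,2.5,0,0,0,0,0,2.5,0,0,0,0,0,2.5,0,0,0,0,0,2,0,0,0,0,0,1.2,0,0,0,0,0,0.4,0,0,0,0,0,0,0,0,0]

```text
clock: 41.57
tool_pos: [0.6046, -0.2269, 0.276]
eef_rot: [-179.9, 0.1, 0.3]
contact_force: [0.1, 0.4, 0.8]
grip_width: 0.0005
finger_force: 0.0
```

apply_moves:
  plan: [0,0,0.4,0,0,0,0,0,0.4,0,0,0,0,0,0.3,0,0,0,0,0,0.2,0,0,0,0,0,0.2,0,0,0,0,0,0,0,0,0]

```text
clock: 42.07
tool_pos: [0.6054, -0.2273, 0.2653]
eef_rot: [179.9, -0.2, 0.3]
contact_force: [-1.9, 1.2, 11.8]
grip_width: 0.0003
finger_force: 5.9
```

```bash
python3 go.py 605 -227 80 -90
```

```text
rz total 0.005 rad then shift cm (after turn) [-0.04 -0.03  0.53] | before turn [-0.04 -0.03  0.53] g [ 605.4 -227.3   85.3] F [-1.9  1.2 11.8] rot [179.9  -0.2   0.3] ydir -89.7 w 0.000 t 42.1 q [-27.  27.  89.  -0.  64.  63.]
```

The force is 11.8 N, above the 5 N of full travel. I'm adding a touch more, holding, and then withdrawing.

apply_moves:
  plan: [0,0,0.2,0,0,0,0,0,0,0,0,0,0,0,0,0,0,0]

```text
clock: 42.32
tool_pos: [0.6053, -0.2272, 0.2651]
eef_rot: [179.9, -0.3, 0.3]
contact_force: [-3.9, 1.3, 19.9]
grip_width: 0.0008
finger_force: 10.1
```

apply_moves:
  plan: [0,0,-0.8,0,0,0,0,0,-1,0,0,0,0,0,-2.5,0,0,0,0,0,-3,0,0,0,0,0,-3,0,0,0,0,0,-3,0,0,0,0,0,-3,0,0,0,-3,0,0,0,0,0,-3,0,0,0,0,0,-3,0,0,0,0,0,-3,0,0,0,0,0,0,0,0,0,0,0]

```text
clock: 43.32
tool_pos: [0.4801, -0.2266, 0.4234]
eef_rot: [-179.9, 0.3, 0.2]
contact_force: [-0.1, -0.5, -1.1]
grip_width: 0.0006
finger_force: 0.0
```

Run:
```python
from h import *
im=vision.capture("scene"); H,S,V=cv2.split(cv2.cvtColor(im,cv2.COLOR_BGR2HSV))
ys,xs=np.where((H<20)&(S>150)&(V>60));k=(ys>220)&(ys<320)&(xs>160)&(xs<260);print("orange",xs[k].min(),xs[k].max(),ys[k].min(),ys[k].max(),k.sum())
im=vision.capture("top"); H,S,V=cv2.split(cv2.cvtColor(im,cv2.COLOR_BGR2HSV))
s=lambda *r:[int(v*.64) for v in r]
print("rack",rects("top",(H>45)&(H<80)&(S>100),.073,s(200,320,340,400)))
print("bar",rects("top",V<60,.109,s(405,215,440,300)))
print("dropper/boxes on table?",rects("top",V<133,.011,s(430,292,500,372)))
print(robot.sense()['contact_force'],robot.sense()['clock'])
```

```text
orange 196 241 242 291 1293
rack [(345, 295, 147, 48, -89.0)]
bar [(575, -15, 125, 12, -4.5)]
dropper/boxes on table? [(367, -188, 106, 33, -31.9), (482, -195, 66, 15, 0.1)]
[0.8325201  0.29557723 0.39275444] 43.4167
```

```bash
python3 -c "
from bench import robot
print(robot.close_job())"
```

```text
the job is handed in; nothing more can be done
None
```

The job is done and handed in at about 43 s: the rack is on the mat, both boxes are in the hopper, the tray is down, the guard is open and the start button was pressed and released; no verdict came back, and I viewed 16 pictures, over the limit of 14.

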